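# Load the full cartridge, retire the spent one

## Robot

A 6-joint arm with a two-finger parallel gripper is mounted at the origin on a cart in front of the work surface, level with it; the furniture and walls round the work are solid. World frame = base frame: x ahead of the robot, y to its left, z up, the work surface at z = 0. Lengths are in mm, angles in rad, forces in N, time in s.
With the tool pointing down it reaches from about 275 to 750 mm from the base axis. Payload 10.2 kg.
Tool frame: the origin (TCP) lies at the centre of the arm's flange, where the gripper is bolted on; the fingertips stand 173 mm ahead of it and the grasp point (between the pads) lies 155 mm ahead of it; z points along the fingers, y is the line along which they close (so a half turn about z gives the same grasp; the last joint's range is limited). The gripper opens to 85 mm and grips with 20 to 120 N. Pads are 22 mm wide; open, the fingers measure 114 mm over their backs; the gripper's body (76 mm by 85 mm) begins 54 mm behind the grasp point. The pads swing forward as they close: fully open they stand 13 mm farther back than shut.
Start: joints at [0.987, 0.313, 1.498, -0, 1.331, -0.223], TCP at [185.351, 491.2, 404.694] pointing down, gripper open.
Joint ranges: [-2.94, 2.94], [-0.97, 2.17], [0.19, 2.56], [-1.23, 4.37], [0.02, 3.11], [-2.88, 2.88]. Speed limits (rad/s): [2.39, 2.39, 3.01, 3.14, 3.14, 3.14].

## Interface

Orientations are given as a unit quaternion [w, x, y, z].
In Python, from rig import status, capture, camera_info, ticket gives the robot as it stands.
- The arm moves only by the shell command python3 -m crank 'ROWS' [FORCE]. ROWS is JSON, a list of rows, each a list of 7 numbers: the shift along the tool's x, y, z as a fraction of full scale, then the turn, a rotation vector about the tool's x, y, z as a fraction of full scale, then the closure, from 0 (fully open) to 1 (shut). A call has 1 to 12 rows; each row is the pose to reach, as a shift and turn from the pose commanded when the call began, along the tool's axes at that moment; what a row does not reach only later rows make up. Full scale, the value 1, is 0.1 m for a shift and 45 degrees for a turn. A row lasts 1/10 s, in which the tool goes at most 50 mm and 8.59 degrees, less where a joint would pass 70% of its speed; a pose out of reach is approached as far as the arm can. A call with a number of a shift or a turn outside -1 to 1 is refused whole. A call with a gripper value outside its range is refused whole. The fingers move at their own pace and stop on an object; FORCE is the grip in N (left out, the last holds). Time passes only in rows, so rows that repeat a pose let the fingers close. It gives the time, the measured TCP pose, the force, the opening and the grip force at its end, in the units of the state.
- status.sense(): the state, without advancing time (a new reading comes with each control period).
- capture(name): name is "side" or "top" or "wrist"; returns (picture, depth): 384x512x3 uint8, red, green, blue; 384x512 float32, mm along the optical axis (not along the pixel's ray), 0 where there is no reading.
- camera_info(name): a dict with "K" (3x3 intrinsics, pixels), "camera_from_world" (4x4, takes a point from world to camera coordinates). Camera axes: x right, y up, looking along -z (the intrinsics and any distortion apply to the point x, -y, -z); pixel columns grow to the right and rows downward; lengths in mm; the calibration is good to about 2 mm. A picture is of the moment at which its call begins: read the wrist's pose just before it. camera_info takes no time and is no camera call; for the wrist camera it gives the pose at the moment of the call.
- ticket.finish_job(): hands the job in; it is judged then, once.
The state is a dict: "time_s": time; "joints": joint angles; "dq": joint speeds; "tau": joint torques, N m; "eef_pos": TCP position; "ee_rot": TCP orientation; "force": force on the tool from outside, world axes, zero at the start; "wrist_torque": the same for the moment, N m; "grip_width": opening from 0.0 (shut) to 1.0 (fully open); "grip_force": force on a finger pad.
Only numpy, scipy, OpenCV 4.12 (cv2) and the standard library are available. Lean on these libraries where they do the work, as an engineer would, in place of code of your own. Each camera call takes 0.05 s, during which the arm holds its last target. There are 200 camera calls.

## Task

Two cartridges that look alike stand beside the open printer: one is full, the other is used up, and only their weight tells which. Load the full, heavier one all the way down into the printer's bay and shut the printer's cover completely, and put the light, spent one upright into the cardboard carton for used cartridges. Keep the cartridges upright, set them down without dropping them, and leave the mug, glue stick and green tin where they stand.

Things in the scene. Friction and masses are not known exactly. Their poses are not given: they have to be found in the camera images.
- cartridge_a: Closed black print cartridge, 40 (x) x 120 (y) x 44 (z) mm, cyan band. Origin: centre of underside. Hold it by the fin on top: 12 mm thick (x), 68 long (y), 44 to 68 above origin. End ribs stick out 10 mm at 6 to 36 mm height: 24 wide at +y (white gear), 12 at -y. Starts upright, y within 0.3 rad of the printer's. Full: 0.40 to 0.53 kg; spent: 0.18 to 0.24 kg.
- cartridge_b: The other print cartridge, alike in size, look and axes; only the weight differs.
- printer: White compact printer, 190 mm deep (x), 210 mm wide (y), fixed. Origin: centre of its underside; its front looks to its -x, towards the robot. Its flat deck is 58 mm above the shelf; a dark bay for one cartridge opens in it. The cover is hinged along the rear.
- printer_bay (a point): Centre of the bay's floor, 16 mm above the shelf, axes as the printer's. Bay 44 (x) x 124 (y) mm, 42 deep, 6 mm 45 degree lead-in at the mouth; end slots for the ribs, 30 wide at +y, 18 at -y: the cartridge fits only with its y along the bay's y. Seated, its origin lies on this point, its case stands 2 mm above the deck.
- printer_cover (a joint): Hinge of the grey cover, rad: 0 shut, 1.57 upright; starts open at 1.45 to 1.72. Turns about the printer's y axis through point cover_hinge. Stiff: it stays at any angle; 1 to 4 N at the tab moves it. Shut, its top is 98 mm above the shelf. It cannot shut over a cartridge more than 3 mm too high.
- cover_hinge (a point): Point on the cover's hinge axis: 85 mm behind (+x of) the printer's origin, 58 mm above the shelf, axes as the printer's.
- cover_tab (a point): Middle of the outer face of the dark pull tab at the cover's free edge; axes turn with the cover: -x away from the hinge, z out of its top side. 192 mm from the hinge axis along x, 16 mm along z. Tab 10 thick (z), 70 wide (y), sticks out 24 mm from the cover's front wall (180 mm from the hinge, 35 mm high), 12 mm each side of this point. Topmost with the cover upright.
- carton: Open cardboard carton with a green square mark, fixed. Origin: centre of its underside; outside 70 (x) x 175 (y) x 50 mm high, walls and floor 4 mm, flaps folded down outside. A cartridge stands in it upright, y along the carton's y, either way round.
- mug: White mug with green dots, 83 x 117 x 94 mm, a bystander; origin at the centre of its underside.
- glue_stick: Yellow glue stick with a red cap, 27 mm across, 94 mm tall, a bystander; origin at the centre of its underside.
- clip_tin: Green tin, 66 x 91 x 23 mm, a bystander; origin at the centre of its underside.

How it is judged (in metres and radians):
At the end, for the whole second after the job is handed in: Heavier cartridge (over 3.1 N) in the bay: within 6 mm of its centre, 5 mm of its floor, 0.08 rad of upright; cover shut within 0.04 rad. Lighter one (under 3.1 N) on the carton's floor, upright within 0.15 rad, within 50 mm of its middle. Both at rest (value of joint printer_cover below 0.04 rad and ((horizontal distance between cartridge_a and printer_bay below 0.006 m and z of cartridge_a in the frame of printer_bay below 0.005 m and contact force between cartridge_a and printer above 3.1 N and angle between cartridge_a's own z axis and vertical below 0.08 rad and height (world z) of cartridge_b below 0.02 m and horizontal distance between cartridge_b and carton below 0.05 m and angle between cartridge_b's own z axis and vertical below 0.15 rad and contact force between cartridge_b and carton between 0.5 and 3.1 N) or (horizontal distance between cartridge_b and printer_bay below 0.006 m and z of cartridge_b in the frame of printer_bay below 0.005 m and contact force between cartridge_b and printer above 3.1 N and angle between cartridge_b's own z axis and vertical below 0.08 rad and height (world z) of cartridge_a below 0.02 m and horizontal distance between cartridge_a and carton below 0.05 m and angle between cartridge_a's own z axis and vertical below 0.15 rad and contact force between cartridge_a and carton between 0.5 and 3.1 N)) and linear speed of each of cartridge_a, cartridge_b below 0.02 m/s); the robot touches nothing.
It fails at once if a cartridge is tipped by more than 0.6 rad (angle between any of cartridge_a, cartridge_b's own z axis and vertical above 0.6 rad).
It fails at once if a cartridge is dropped (falls free faster than 0.8 m/s, some 3 cm) ((linear speed of cartridge_a above 0.8 m/s and contact force between the fingers and cartridge_a below 0.05 N) or (linear speed of cartridge_b above 0.8 m/s and contact force between the fingers and cartridge_b below 0.05 N)).
It fails at once if the mug, glue stick or tin is moved by more than 3 cm (distance of any of mug, glue_stick, clip_tin from where it was at the start of the episode above 0.03 m).
It also fails if it takes over 72 s, if anything falls off the work surface, if the arm or the gripper's body presses on something with over 40 N, if the wrist force passes 120 N, or if a joint passes its speed limit or range.

## Working session

There is one attempt and no reset: what is moved stays moved. The work goes in short steps, Python scripts to look and compute and a shell command to move; the robot and the scene stay as the last step left them, time stands still between calls to the robot, and variables do not carry over. Pictures are saved under pics/ and viewed, at most 10 in all, crops included, and the job is handed in when it is done.

```bash
mkdir -p pics; cat > h.py <<'E'
import numpy as np, cv2
from rig import status, capture, camera_info, ticket
def rays(name, uv, info=None):
    i=info or camera_info(name); K=np.array(i["K"]); T=np.array(i["camera_from_world"])
    uv=np.atleast_2d(uv).astype(float)
    d=np.c_[(uv[:,0]-K[0,2])/K[0,0], -(uv[:,1]-K[1,2])/K[1,1], -np.ones(len(uv))]
    R=T[:3,:3]; return -R.T@T[:3,3], d@R
def onplane(name, uv, z, info=None):
    c,d=rays(name,uv,info); return c+d*((z-c[2])/d[:,2])[:,None]
def cloud(name, depth, info=None):
    i=info or camera_info(name)
    v,u=np.mgrid[:depth.shape[0],:depth.shape[1]]
    c,d=rays(name,np.c_[u.ravel(),v.ravel()],i)
    return (c+d*depth.reshape(-1,1)).reshape(*depth.shape,3)
E
python3 - <<'E'
from h import *
for n in ("top","side"):
    p,d=capture(n); np.savez(n,p=p,d=d); cv2.imwrite(f"pics/{n}0.png",p[:,:,::-1])
    i=camera_info(n); print({k:(np.round(v,3).tolist() if k in("K","camera_from_world") else v) for k,v in i.items()})
s=status.sense(); print(s)
E
```

```text
{'K': [[366.899, 0.0, 257.723], [0.0, 366.899, 191.827], [0.0, 0.0, 1.0]], 'camera_from_world': [[0.006, -1.0, -0.02, 71.045], [0.984, 0.002, 0.18, -546.492], [-0.18, -0.021, 0.984, -910.414], [0.0, 0.0, 0.0, 1.0]]}
{'K': [[420.307, 0.0, 261.993], [0.0, 420.307, 192.49], [0.0, 0.0, 1.0]], 'camera_from_world': [[-0.962, 0.274, -0.012, 509.806], [-0.2, -0.672, 0.713, 100.683], [0.187, 0.688, 0.701, -1456.517], [0.0, 0.0, 0.0, 1.0]]}
{'time_s': 0.1, 'joints': array([ 9.86572430e-01,  3.13400772e-01,  1.49833626e+00, -2.74911448e-05,
        1.33097677e+00, -2.23422916e-01]), 'dq': array([ 0.00030825, -0.0004758 , -0.00158705, -0.00061062, -0.00071235,
       -0.00010272]), 'tau': array([ 3.45450688e-03, -4.12899184e+01, -2.60141140e+01, -7.58885903e-05,
        3.02742774e-03,  3.71442729e-05]), 'eef_pos': array([185.34786421, 491.16651047, 404.19810188]), 'ee_rot': array([-2.07992395e-04,  1.79420331e-01,  9.83772347e-01, -5.20727024e-04]), 'force': array([ 0.63262149,  0.58213775, -0.34307293]), 'wrist_torque': array([-0.00512438,  0.04434724,  0.02460685]), 'grip_force': 0.0, 'grip_width': 1.000643752788923}
```

View pics/top0.png

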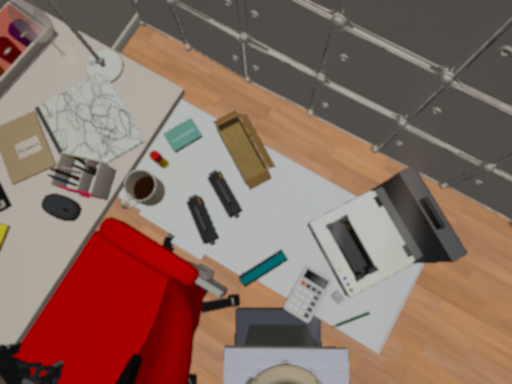

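View pics/side0.png

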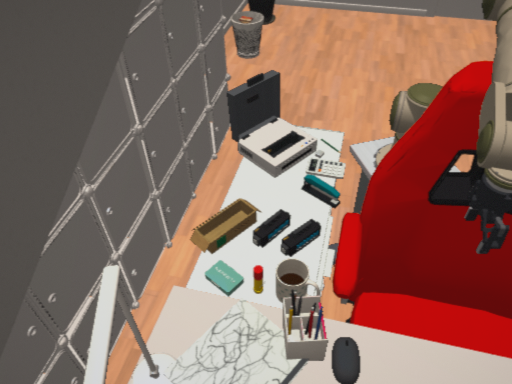

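The top view shows cartridges at about (202,219) and (225,194), the carton at (245,149), the printer at (362,240) with its bay at (352,248), the mug at (143,187), the glue stick at (158,158) and the tin at (183,135). The side view agrees, and the cover is open.

```bash
cat > m1.py <<'E'
from h import *
def rect(pts):
    (c,(w,h),a)=cv2.minAreaRect(pts.astype(np.float32)); b=cv2.boxPoints(((c),(w,h),a))
    e=[b[1]-b[0],b[2]-b[1]]; e=max(e,key=np.linalg.norm); return np.round(c,1),np.round(sorted((w,h)),1),round(np.arctan2(e[1],e[0]),3)
if __name__=="__main__":
  for n in ("top","side"):
    z=np.load(n+".npz"); p,d=z["p"],z["d"]; P=cloud(n,d); X,Y,Z=P[...,0],P[...,1],P[...,2]
    hsv=cv2.cvtColor(p,cv2.COLOR_RGB2HSV); ok=d>0
    print(n)
    r=(X>150)&(X<800)&(Y>-350)&(Y<450)&ok
    fl=r&(Z>-15)&(Z<15)&(hsv[...,1]<40)&(hsv[...,2]>150); print("table z",np.median(Z[fl]))
    # dark blobs on the table: cartridges
    m=(r&(Z>15)&(Z<85)&(hsv[...,2]<110)).astype(np.uint8)
    k,l,st,ce=cv2.connectedComponentsWithStats(m)
    for j in range(1,k):
      if st[j,4]>80:
        q=P[l==j]; print("dark",np.round(ce[j]),st[j,4],rect(q[:,:2]),np.round(np.percentile(q[:,2],[5,50,95])))
    m=(r&(abs(Z-58)<8)&(hsv[...,2]>140)&(hsv[...,1]<50)).astype(np.uint8)
    k,l,st,ce=cv2.connectedComponentsWithStats(m)
    for j in range(1,k):
      if st[j,4]>300:
        q=P[l==j]; print("white",np.round(ce[j]),rect(q[:,:2]),np.median(q[:,2]))
    m=((abs(hsv[...,0].astype(int)-18)<8)&(hsv[...,1]>90)&r&(Z>35)&(Z<65)).astype(np.uint8)
    k,l,st,ce=cv2.connectedComponentsWithStats(m)
    for j in range(1,k):
      if st[j,4]>100:
        q=P[l==j]; print("carton",np.round(ce[j]),rect(q[:,:2]),np.median(q[:,2]))
  p=np.load("top.npz")["p"]; q=np.load("side.npz")["p"]
  a=cv2.resize(p[100:300,110:310],(600,600),interpolation=cv2.INTER_CUBIC)[:,:]
  b=cv2.resize(p[160:300,300:475],(800,600)[0:2],interpolation=cv2.INTER_CUBIC)
  cv2.imwrite("pics/t1.png",a[:,:,::-1]); cv2.imwrite("pics/t2.png",b[:,:,::-1])
E
python3 m1.py
```

```text
top
table z 0.14804213983279624
dark [153. 137.] 157 (array([705.3, 367.7]), array([  4.6, 216.6]), np.float32(-0.52)) [16. 21. 28.]
dark [240. 133.] 217 (array([673.5, 115.4]), array([ 64.5, 171.5]), np.float32(0.544)) [17. 36. 52.]
dark [140. 185.] 633 (array([562.6, 381.1]), array([60. , 64.5]), np.float32(-1.147)) [32. 35. 78.]
dark [224. 194.] 660 (array([544.4, 162.5]), array([ 36.7, 137.9]), np.float32(0.525)) [38. 45. 70.]
dark [155. 195.] 221 (array([540.6, 345.8]), array([24.1, 71.8]), np.float32(-0.55)) [20. 52. 81.]
dark [401. 222.] 1178 (array([ 466.3, -279.2]), array([ 40.2, 205. ]), np.float32(0.483)) [53. 57. 81.]
dark [202. 219.] 742 (array([474.8, 219.3]), array([ 38.9, 137.3]), np.float32(0.432)) [36. 45. 70.]
dark [352. 248.] 1247 (array([ 404., -163.]), array([ 57. , 152.5]), np.float32(0.476)) [16. 20. 59.]
dark [262. 268.] 412 (array([349.4,  60. ]), array([ 28.7, 128. ]), np.float32(-0.986)) [41. 57. 62.]
white [128. 132.] (array([721.6, 416.5]), array([ 67.1, 146. ]), np.float32(0.011)) 52.83264810817832
white [364. 241.] (array([ 418.9, -189.9]), array([191.
[... 700 characters left out ...]
 [271. 227.] 644 (array([548.2, 166.7]), array([ 39.2, 139.5]), np.float32(0.49)) [19. 43. 67.]
dark [300. 236.] 686 (array([479.1, 223.1]), array([ 39.5, 140. ]), np.float32(0.434)) [19. 43. 67.]
dark [291. 273.] 512 (array([551. , 350.3]), array([41.8, 58.7]), np.float32(-0.826)) [31. 41. 79.]
dark [290. 291.] 277 (array([565.3, 399. ]), array([25.8, 74.3]), np.float32(-0.22)) [28. 62. 82.]
white [275. 141.] (array([ 421.9, -188.9]), array([194.1, 214.7]), np.float32(0.478)) 57.23636889040722
white [236. 317.] (array([724.9, 417.5]), array([ 64.6, 140.1]), np.float32(-0.0)) 51.7585671618661
carton [221. 223.] (array([675.9, 114.7]), array([ 85.3, 207.3]), np.float32(0.47)) 45.5736470369618
```

View pics/t1.png

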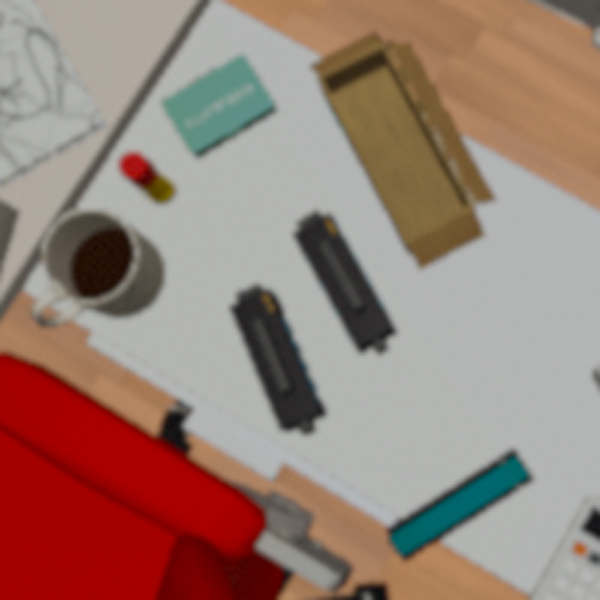

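The crop shows both cartridges with the wide gear end (orange mark) at the upper left, i.e. +y, which matches the printer's y. I still need the fin positions, the cover angle and the obstacle heights along the way.

```bash
cat >> h.py <<'E'
from scipy.spatial.transform import Rotation as Ro
def go(xyz, toolyaw=None, s=None):
    """shift and turn (in row units) from present pose to TCP xyz with tool y at angle toolyaw, pointing down"""
    s=s or status.sense(); q=s["ee_rot"]; R=Ro.from_quat([q[1],q[2],q[3],q[0]])
    sh=R.inv().apply(np.array(xyz)-s["eef_pos"])/100
    if toolyaw is None: t=np.zeros(3)
    else:
        y=np.array([np.cos(toolyaw),np.sin(toolyaw),0]); z=np.array([0,0,-1.]); x=np.cross(y,z)
        t=(R.inv()*Ro.from_matrix(np.c_[x,y,z])).as_rotvec()/(np.pi/4)
    return np.round(sh,3),np.round(t,3)
E
python3 - <<'E'
from h import *; from m1 import rect
for n in ("top","side"):
    z=np.load(n+".npz"); p,d=z["p"],z["d"]; P=cloud(n,d); X,Y,Z=P[...,0],P[...,1],P[...,2]
    hsv=cv2.cvtColor(p,cv2.COLOR_RGB2HSV)
    for c in ((546,164),(477,221)):
        q=P[(np.hypot(X-c[0],Y-c[1])<50)&(Z>60)&(d>0)]; print(n,"fin",len(q),rect(q[:,:2]),np.median(q[:,2]),q[:,:2].mean(0))
    # cover: points above 100 near printer rear in printer frame
    o=np.array([419.5,-189.5]); a=0.48-np.pi/2; ex=np.array([np.cos(a),np.sin(a)]); ey=np.array([-ex[1],ex[0]])
    q=P[(d>0)&(Z>110)&(Z<300)]; xy=q[:,:2]-o; u,v=xy@ex,xy@ey; m=(abs(v)<115)&(u>20)&(u<160); 
    for zz in range(110,290,20):
        k=m&(abs(q[:,2]-zz)<10); 
        if k.sum(): print(zz,k.sum(),np.round(np.percentile(u[k],[2,50,98])),np.round(np.percentile(v[k],[2,98])))
    red=(hsv[...,1]>200)&(hsv[...,0]<5)&(d>0); print("red max z",np.percentile(Z[red],[50,99]), np.percentile(X[red],[1,99]),np.percentile(Y[red],[1,99]))
    seg=np.linspace(0,1,12)[:,None]*np.array([360,-328])+[185,491]
    print([int(Z[(np.hypot(X-a[0],Y-a[1])<70)&(d>0)].max(initial=-1)) for a in seg])
print(go([510,192,404],0.47-np.pi/2))
E
```

```text
top fin 126 (array([544.9, 162.9]), array([12.8, 67.3]), np.float32(0.529)) 68.44325628804785 [544.1815775 162.302164 ]
top fin 137 (array([475.5, 220.9]), array([13. , 67.4]), np.float32(0.411)) 68.40130422207005 [475.51650786 220.31402115]
110 190 [ 88. 121. 123.] [-101.  100.]
130 384 [ 89. 122. 124.] [-101.  100.]
150 371 [ 90. 123. 125.] [-101.  100.]
170 226 [ 91. 119. 125.] [-103.  101.]
190 41 [ 91.  97. 116.] [-103.  104.]
210 32 [ 92.  94. 106.] [-103.  104.]
230 1562 [ 95. 113. 132.] [-102.  101.]
250 232 [ 95. 101. 111.] [-69.  67.]
270 129 [101. 105. 110.] [-33.  32.]
red max z [-178.89216511  350.33246368] [ 13.61530606 921.01356745] [192.93152597 787.35596332]
[405, 464, 464, -1, 112, 120, 121, 113, 105, 72, 73, 73]
side fin 100 (array([548.7, 163.7]), array([13.3, 65.9]), np.float32(0.508)) 66.24325723420793 [549.49804337 165.37802279]
side fin 101 (array([479.4, 221.6]), array([14.1, 65.5]), np.float32(0.414)) 66.33868677750593 [480.02683409 223.12636356]
110 119 [ 90. 123. 129.] [-100.  109.]
130 253 [ 93. 124. 130.] [-101.  109.]
150 259 [ 92. 125. 130.] [-99. 109.]
170 288 [ 93. 124. 131.] [-100.  109.]
190 290 [ 95. 127. 132.] [-100.  109.]
210 146 [ 95. 125. 132.] [-101.  109.]
230 364 [ 95. 108. 134.] [-100.  108.]
250 102 [100. 104. 115.] [-28.  38.]
270 16 [101. 105. 110.] [-26.  34.]
red max z [ 51.17819547 465.68235508] [-41.2254481  456.37170344] [200.41436125 585.71206336]
[544, 549, 551, 539, 110, 133, 130, 111, 105, 71, 72, 72]
(array([-4.094e+00, -1.653e+00,  3.000e-03]), array([-1.000e-03,  1.000e-03,  2.942e+00]))
```

```bash
python3 -m crank '[[-0.41,-0.165,0,0,0,0.33,0],[-0.82,-0.33,0,0,0,0.65,0],[-0.82,-0.33,0,0,0,0.98,0],[-0.82,-0.33,0,0,0,0.98,0],[-0.82,-0.33,0,0,0,0.98,0],[-0.82,-0.33,0,0,0,0.98,0]]' 40; python3 -m crank '[[-0.41,0.165,0,0,0,0.33,0],[-0.82,0.33,0,0,0,0.65,0],[-0.82,0.33,0,0,0,0.98,0],[-0.82,0.33,0,0,0,0.98,0],[-0.82,0.33,0,0,0,0.98,0],[-0.82,0.33,0,0,0,0.98,0]]'
python3 -c "
from h import *
print(status.sense()['joints'], go([510,192,404],0.47-np.pi/2))"
```

```text
time_s: 0.7
eef_pos: [250.4, 431.3, 404.4]
ee_rot: [-0.0, 0.537, 0.844, -0.0]
force: [0.5, 0.5, -0.5]
grip_width: 1.001
grip_force: 0.0
time_s: 1.3
eef_pos: [315.2, 371.2, 404.5]
ee_rot: [0.0, 0.813, 0.582, -0.0]
force: [-0.8, 0.8, 0.3]
grip_width: 1.002
grip_force: 0.0
[ 6.25669119e-01  2.29302922e-01  1.60794038e+00 -1.88152657e-05
  1.30476443e+00  9.54235355e-01] (array([-1.068,  2.422,  0.005]), array([-0.   ,  0.001,  0.983]))
```

```bash
python3 -m crank '[[-0.2,0.46,0,0,0,0.33,0],[-0.36,0.81,0,0,0,0.65,0],[-0.36,0.81,0,0,0,0.98,0],[-0.36,0.81,0,0,0,0.98,0],[-0.36,0.81,0,0,0,0.98,0],[-0.36,0.81,0,0,0,0.98,0]]'; python3 -m crank '[[0.17,0.46,0,0,0,0,0],[0.34,0.92,0,0,0,0,0],[0.34,0.92,0,0,0,0,0],[0.34,0.92,0,0,0,0,0]]' ; python3 -m crank '[[0.17,0.36,0,0,0,0,0],[0.28,0.72,0,0,0,0,0],[0.28,0.72,0,0,0,0,0],[0.28,0.72,0,0,0,0,0]]'
python3 - <<'E'
from h import *; from m1 import rect
s=status.sense(); print(s['joints'],s['eef_pos'],s['force'], go([510,192,404],0.47-np.pi/2))
i=camera_info("wrist"); p,d=capture("wrist"); cv2.imwrite("pics/w1.png",p[:,:,::-1])
P=cloud("wrist",d,i); X,Y,Z=np.moveaxis(P,2,0)
print("table",np.median(Z[(abs(Z)<15)&(d>0)]))
for c in ((546,164),(477,221)):
    q=P[(np.hypot(X-c[0],Y-c[1])<50)&(Z>60)&(Z<80)&(d>0)]
    if len(q): print("fin",len(q),rect(q[:,:2]),np.median(q[:,2]))
E
```

```text
time_s: 1.9
eef_pos: [380.2, 311.0, 404.6]
ee_rot: [0.0, 0.972, 0.235, -0.0]
force: [-0.6, 0.3, -1.1]
grip_width: 1.001
grip_force: 0.0
time_s: 2.3
eef_pos: [452.7, 244.0, 404.4]
ee_rot: [-0.0, 0.972, 0.236, -0.0]
force: [0.1, 0.2, 0.2]
grip_width: 0.996
grip_force: 0.0
time_s: 2.7
eef_pos: [509.5, 193.7, 404.5]
ee_rot: [-0.0, 0.972, 0.235, -0.0]
force: [-0.7, 0.1, 0.4]
grip_width: 0.996
grip_force: 0.0
[1.48239797e-01 3.57564834e-01 1.43645876e+00 3.91376860e-04
 1.34826128e+00 1.24415821e+00] [509.53662399 193.71306139 404.51035654] [-0.71579866  0.14278913  0.40129422] (array([-0.004,  0.017,  0.005]), array([-0.001,  0.001,  0.006]))
table -0.5354618707357304
fin 1022 (array([544.4, 161.8]), array([12.7, 68.1]), np.float32(0.522)) 67.587217586534
fin 922 (array([475.4, 219.5]), array([13. , 67.2]), np.float32(0.412)) 67.58265412191585
```

View pics/w1.png

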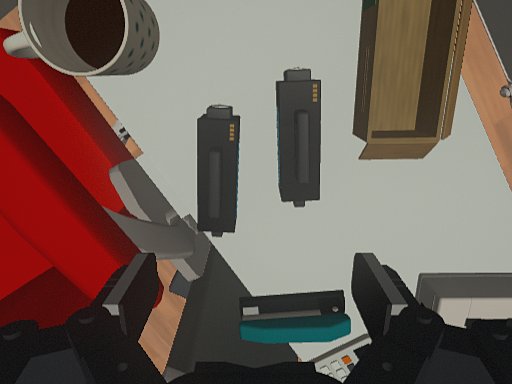

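The wrist view shows both cartridges (fins at about (214,175) and (302,145)) and the carton at the upper right. Its positions agree with the top camera. I'll take the cartridge at (544.5,162) first.

```bash
python3 -c "
from h import *
print(go([544.5,162,221.5],0.523-np.pi/2))"
```

```text
(array([0.168, 0.448, 1.832]), array([-0.001,  0.   , -0.061]))
```

```bash
python3 -m crank '[[0.168,0.448,0,0,0,-0.061,0],[0.168,0.448,0.4,0,0,-0.061,0.2],[0.168,0.448,0.8,0,0,-0.061,0.3],[0.168,0.448,0.95,0,0,-0.061,0.3],[0.168,0.448,0.95,0,0,-0.061,0.3]]'; python3 -m crank '[[0,0,0.4,0,0,0,0.3],[0,0,0.7,0,0,0,0.3],[0,0,0.88,0,0,0,0.3],[0,0,0.88,0,0,0,0.3],[0,0,0.88,0,0,0,0.3]]'; python3 -c "
from h import *
print(go([544.5,162,221.5],0.523-np.pi/2))"
```

```text
time_s: 3.25
eef_pos: [544.2, 162.1, 307.8]
ee_rot: [-0.0, 0.966, 0.258, -0.002]
force: [-0.0, 0.1, 0.8]
grip_width: 0.698
grip_force: 0.0
time_s: 3.75
eef_pos: [545.5, 161.5, 223.5]
ee_rot: [0.0, 0.966, 0.258, 0.001]
force: [-0.2, 0.5, 0.5]
grip_width: 0.703
grip_force: 0.0
(array([-0.006, -0.01 ,  0.02 ]), array([ 0.001, -0.003, -0.003]))
```

```bash
python3 -m crank '[[0,0,0,0,0,0,0.6],[0,0,0,0,0,0,1],[0,0,0,0,0,0,1],[0,0,0,0,0,0,1],[0,0,0,0,0,0,1],[0,0,0,0,0,0,1],[0,0,0,0,0,0,1]]' 60; python3 -m crank '[[0,0,-0.1,0,0,0,1],[0,0,-0.3,0,0,0,1],[0,0,-0.5,0,0,0,1],[0,0,-0.7,0,0,0,1],[0,0,-0.8,0,0,0,1],[0,0,-0.8,0,0,0,1],[0,0,-0.8,0,0,0,1],[0,0,-0.8,0,0,0,1],[0,0,-0.8,0,0,0,1]]';  python3 -m crank '[[0,0,0,0,0,0,1]]'; python3 -m crank '[[0,0,0,0,0,0,1]]'; python3 -m crank '[[0,0,0,0,0,0,1]]'
```

```text
time_s: 4.45
eef_pos: [545.4, 160.9, 222.3]
ee_rot: [0.0, 0.966, 0.257, 0.0]
force: [-1.4, 0.9, 5.6]
grip_width: 0.123
grip_force: 60.7
time_s: 5.35
eef_pos: [545.2, 160.8, 300.8]
ee_rot: [-0.0, 0.966, 0.257, -0.001]
force: [0.3, 0.5, -4.7]
grip_width: 0.126
grip_force: 59.6
time_s: 5.45
eef_pos: [545.3, 160.8, 301.2]
ee_rot: [-0.0, 0.966, 0.257, -0.0]
force: [0.6, -0.7, -4.0]
grip_width: 0.126
grip_force: 59.6
time_s: 5.55
eef_pos: [545.3, 160.8, 301.4]
ee_rot: [-0.0, 0.966, 0.257, -0.0]
force: [-0.0, -0.2, -4.1]
grip_width: 0.125
grip_force: 59.6
time_s: 5.65
eef_pos: [545.3, 160.8, 301.6]
ee_rot: [-0.0, 0.966, 0.257, -0.0]
force: [0.9, -0.6, -3.8]
grip_width: 0.126
grip_force: 59.6
```

Lifting reads about −4.1 N, so this is the full cartridge. I'll carry it towards the bay and look with the wrist camera just short of it.

```bash
python3 -m crank '[[-0.2,0.1,-0.2,0,0,0,1],[-0.5,0.3,-0.4,0,0,0,1],[-0.86,0.52,-0.5,0,0,0,1]]' ; python3 -m crank '[[-0.4,0.26,-0.2,0,0,0,1],[-0.86,0.52,-0.3,0,0,0,1]]'; python3 -m crank '[[-0.4,0.26,-0.1,0,0,0,1],[-0.86,0.52,-0.15,0,0,0,1]]'; python3 -m crank '[[-0.4,0.26,-0.02,0,0,0,1],[-0.75,0.45,-0.04,0,0,0.055,1],[-0.86,0.52,-0.05,0,0,0.055,1],[-0.86,0.52,-0.05,0,0,0.055,1],[-0.86,0.52,-0.05,0,0,0.055,1],[-0.86,0.52,-0.05,0,0,0.055,1]]'
python3 - <<'E'
from h import *; from m1 import rect
s=status.sense(); print(s['joints'],s['eef_pos'],s['ee_rot'],s['force'])
i=camera_info("wrist"); p,d=capture("wrist"); cv2.imwrite("pics/w2.png",p[:,:,::-1])
P=cloud("wrist",d,i); np.savez("w2",p=p,d=d,P=P)
p,d=capture("top"); np.savez("top2",p=p,d=d,P=cloud("top",d))
E
```

```text
time_s: 5.95
eef_pos: [496.1, 72.5, 353.2]
ee_rot: [0.0, 0.966, 0.258, 0.001]
force: [1.0, -1.4, -3.8]
grip_width: 0.121
grip_force: 59.5
time_s: 6.15
eef_pos: [449.5, -11.4, 382.1]
ee_rot: [0.001, 0.966, 0.257, 0.001]
force: [0.7, -0.9, -4.0]
grip_width: 0.121
grip_force: 59.5
time_s: 6.35
eef_pos: [402.0, -96.7, 396.4]
ee_rot: [0.001, 0.966, 0.257, 0.001]
force: [0.5, -0.7, -4.9]
grip_width: 0.125
grip_force: 59.5
time_s: 6.95
eef_pos: [354.6, -182.6, 400.3]
ee_rot: [-0.0, 0.972, 0.237, 0.0]
force: [-0.1, 0.5, -5.0]
grip_width: 0.125
grip_force: 59.5
[-7.71393776e-01  3.32705099e-02  1.84577229e+00  2.17375735e-04
  1.26272101e+00  3.21616820e-01] [ 354.61421206 -182.57751793  400.29847658] [-1.27541705e-04  9.71608340e-01  2.36595047e-01  4.22256323e-05] [-0.12197405  0.52674648 -4.95626896]
```

View pics/w2.png

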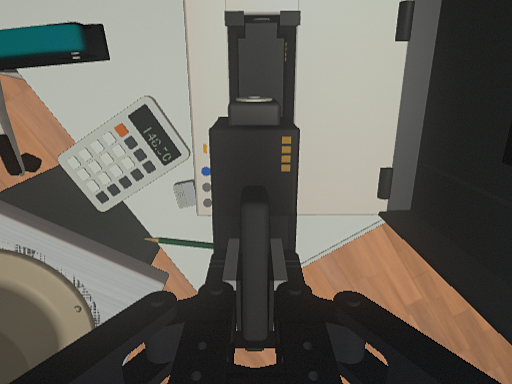

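The wrist view shows the held cartridge at columns 210–298. Beyond it is the bay's +y end (mouth at columns 228–297, rows 12–100), with the deck's edges at columns 190 and 410. Next I'll work out the bay centre and the cartridge's place in the hand.

```bash
python3 - <<'E'
from h import *; from m1 import rect
s=status.sense(); tcp=s['eef_pos']
a=0.479-np.pi/2; ex=np.array([np.cos(a),np.sin(a)]); ey=np.array([-ex[1],ex[0]])
o=np.array([404.,-163.])
def rep(P,p,d,name):
    hsv=cv2.cvtColor(p,cv2.COLOR_RGB2HSV); w=(d>0)&(abs(P[...,2]-58)<5)&(hsv[...,2]>120)
    q=P[w]; xy=q[:,:2]-o; u,v=xy@ex,xy@ey; z=q[:,2]
    k=(abs(u)<170)&(abs(v)<130); u,v,z=u[k],v[k],z[k]
    print(name,"z",np.median(z), "deck u",np.percentile(u,[.2,99.8]),"v",np.percentile(v,[.2,99.8]))
    for lo,hi in ((-55,-30),(-30,0),(0,30),(30,55)):
        m=(v>lo)&(v<hi); un=u[m&(u<0)&(u>-60)]; up=u[m&(u>0)&(u<60)]
        if len(un)>20 and len(up)>20: print(" v",lo,"gap u",np.percentile(un,98.5).round(1),np.percentile(up,1.5).round(1))
    m=abs(u)<4; vp=v[m&(v>50)]; vn=v[m&(v<-50)]
    print(" ends v", vn.max(initial=-999), vp.min(initial=999))
    # deck edges by lines: rect of deck
    b=(w).astype(np.uint8)
z=np.load("top.npz"); rep(cloud("top",z["d"]),z["p"],z["d"],"top")
z=np.load("side.npz"); rep(cloud("side",z["d"]),z["p"],z["d"],"side")
z=np.load("w2.npz"); P,p,d=z["P"],z["p"],z["d"]; rep(P,p,d,"wrist")
t=(tcp[:2]-o); print("tcp u,v",t@ex,t@ey)
q=P[(d>0)&(abs(P[...,2]-(tcp[2]-178))<6)]; xy=q[:,:2]-o; u,v=xy@ex,xy@ey
k=(abs(u-t@ex)<30); print("cart top z",np.median(q[k,2]),"u",np.percentile(u[k],[1,99]),"v max",np.percentile(v[k],[98,99.5,100]),"tilt",np.polyfit(v[k],q[k,2],1)[0],np.polyfit(u[k],q[k,2],1)[0], k.sum())
m=k&(v>np.percentile(v[k],50)); print("yaw dev",rect(np.c_[u[m],v[m]]))
E
```

```text
top z 58.451970573631854 deck u [-65.12810556 126.59328443] v [-103.12726468  105.94595582]
 v -55 gap u -28.7 28.8
 v -30 gap u -28.8 28.7
 v 0 gap u -28.8 29.2
 v 30 gap u -28.4 28.5
 ends v -75.91707899383584 77.00098951123557
side z 57.23445950229569 deck u [-154.57656299  129.95977745] v [-100.26984969  111.1429811 ]
 v -55 gap u -28.2 30.0
 v -30 gap u -26.7 30.4
 v 0 gap u -24.6 31.0
 v 30 gap u -27.8 29.2
 ends v -73.71836490729511 82.0757253389291
wrist z 58.03049319287368 deck u [-63.43975924 124.77509847] v [-103.40119774   86.92461329]
 v -55 gap u -47.9 36.5
 v -30 gap u -30.7 31.2
 v 0 gap u -28.5 30.6
 v 30 gap u -28.6 30.6
 ends v -999.0 77.16910650549558
tcp u,v -5.340916158928582 -52.8414002993814
cart top z 222.0648846873 u [-24.86237779  14.27205075] v max [ 6.53280992  6.80564683 11.94358782] tilt -0.002278997419339685 -0.008314944059238676 9114
yaw dev (array([-5.3, -1.8]), array([27.4, 40.1]), np.float32(0.0))
```

```bash
python3 -m crank '[[0.2,0.03,0.1,0,0,0,1],[0.4,0.05,0.3,0,0,0,1],[0.542,0.059,0.5,0,0,0,1],[0.542,0.059,0.7,0,0,0,1],[0.542,0.059,0.9,0,0,0,1],[0.542,0.059,0.97,0,0,0,1],[0.542,0.059,0.97,0,0,0,1],[0.542,0.059,0.97,0,0,0,1],[0.542,0.059,0.97,0,0,0,1],[0.542,0.059,0.97,0,0,0,1]]'
cat > uv.py <<'E'
from h import *
s=status.sense(); a=0.479-np.pi/2; ex=np.array([np.cos(a),np.sin(a)]); ey=np.array([-ex[1],ex[0]])
t=s['eef_pos'][:2]-[404,-163]; q=s['ee_rot']; print("u",t@ex,"v",t@ey,"z",s['eef_pos'][2],"yaw",2*np.arctan2(q[2],q[1]),s['force'],s['joints'])
E
python3 uv.py
```

```text
time_s: 8.05
eef_pos: [405.3, -163.7, 304.1]
ee_rot: [0.001, 0.972, 0.236, 0.0]
force: [-0.6, 0.2, -3.3]
grip_width: 0.124
grip_force: 59.4
u 1.2463874094543765 v 0.7796991115485947 z 304.05235711976974 yaw 0.4764590848349723 [-0.58313819  0.17685644 -3.29825289] [-6.53307749e-01  2.37813302e-01  1.88574405e+00 -1.45485272e-06
  1.01658584e+00  4.41030257e-01]
```

```bash
python3 -m crank '[[0.004,-0.004,0.1,0,0,0.002,1],[0.004,-0.004,0.2,0,0,0.002,1],[0.004,-0.004,0.27,0,0,0.002,1],[0.004,-0.004,0.34,0,0,0.002,1],[0.004,-0.004,0.34,0,0,0.002,1],[0.004,-0.004,0.34,0,0,0.002,1]]'; python3 uv.py;  python3 -m crank '[[0,0,0.08,0,0,0,1],[0,0,0.16,0,0,0,1],[0,0,0.22,0,0,0,1],[0,0,0.27,0,0,0,1],[0,0,0.27,0,0,0,1],[0,0,0.27,0,0,0,1]]'; python3 uv.py
```

```text
time_s: 8.65
eef_pos: [405.4, -163.2, 269.3]
ee_rot: [-0.0, 0.972, 0.235, -0.0]
force: [-0.0, -0.6, -4.3]
grip_width: 0.121
grip_force: 59.4
u 0.8281111483913928 v 1.141861758743946 z 269.28167569883834 yaw 0.4748340241446759 [-0.00776039 -0.62062732 -4.30757562] [-6.52110128e-01  2.93874463e-01  1.92212880e+00  1.47560572e-05
  9.25795781e-01  4.43843302e-01]
time_s: 9.25
eef_pos: [405.4, -163.2, 242.4]
ee_rot: [-0.0, 0.972, 0.235, -0.0]
force: [0.6, -0.1, -4.8]
grip_width: 0.126
grip_force: 59.4
u 0.8174442860321718 v 1.1398715731419695 z 242.3505512717613 yaw 0.47486763785947644 [ 0.56274809 -0.10848384 -4.83498499] [-6.52100866e-01  3.41956841e-01  1.94559179e+00 -3.18190133e-06
  8.54074902e-01  4.43829913e-01]
```

Sliding in without resistance, so I'll do the last 4 mm and release.

```bash
python3 -m crank '[[0,0,0.02,0,0,0,1],[0,0,0.035,0,0,0,1],[0,0,0.045,0,0,0,1],[0,0,0.045,0,0,0,1],[0,0,0.045,0,0,0,1]]'; python3 uv.py; python3 -m crank '[[0,0,0,0,0,0,0.8],[0,0,0,0,0,0,0.6],[0,0,0,0,0,0,0.6],[0,0,0,0,0,0,0.6]]'; python3 -m crank '[[0,0,-0.3,0,0,0,0.5],[0,0,-0.7,0,0,0,0.5],[0,0,-0.9,0,0,0,0.5],[0,0,-0.9,0,0,0,0.5]]'
python3 - <<'E'
from h import *; from m1 import rect
exec(open("uv.py").read())
i=camera_info("wrist"); p,d=capture("wrist"); cv2.imwrite("pics/w3.png",p[:,:,::-1])
P=cloud("wrist",d,i); xy=P[...,:2]-[404,-163]; u,v=xy@ex,xy@ey
m=(d>0)&(abs(u)<16)&(abs(v)<58)&(P[...,2]<66)&(P[...,2]>40); print("case z",np.percentile(P[m][:,2],[5,50,95]))
m=(d>0)&(abs(u)<16)&(abs(v)<58)&(P[...,2]>76)&(P[...,2]<95); print("fin",m.sum(),rect(np.c_[u[m],v[m]]),np.median(P[m][:,2]))
m=(d>0)&(u>50)&(u<80)&(abs(v)<60);print("deck",np.median(P[m][:,2]))
E
```

```text
time_s: 9.75
eef_pos: [405.3, -163.1, 238.3]
ee_rot: [0.0, 0.972, 0.235, -0.0]
force: [-4.8, 2.7, 5.9]
grip_width: 0.124
grip_force: 60.8
u 0.7425333586068656 v 1.1067280535341522 z 238.26465430324407 yaw 0.47496911644557 [-4.77406118  2.72940945  5.92157593] [-6.52075613e-01  3.49447262e-01  1.94900811e+00 -1.46135866e-04
  8.43008724e-01  4.43848803e-01]
time_s: 10.15
eef_pos: [405.4, -163.2, 237.9]
ee_rot: [0.0, 0.972, 0.235, 0.0]
force: [0.5, 0.9, 0.6]
grip_width: 0.399
grip_force: 0.0
time_s: 10.55
eef_pos: [405.7, -163.3, 330.3]
ee_rot: [0.002, 0.972, 0.235, 0.002]
force: [0.4, 0.2, -0.9]
grip_width: 0.497
grip_force: 0.0
u 1.077659358173182 v 1.3323532339091109 z 330.2887434288644 yaw 0.4749659786093893 [ 0.38814592  0.1980216  -0.88404774] [-6.51959463e-01  2.00164492e-01  1.85392138e+00  4.98007720e-05
  1.08187042e+00  4.43847619e-01]
case z [58.8948172  59.99295135 61.07312694]
fin 1731 (array([0.8, 1. ]), array([12.9, 67.6]), np.float32(-1.57)) 83.57215532673652
deck 58.562500345111346
```

The full cartridge is seated: case top at 60 mm, fin top at 84 mm, centred. Now the other one.

```bash
python3 -m crank '[[0.1,-0.2,-0.1,0,0,0,0.4],[0.3,-0.45,-0.1,0,0,0,0.3],[0.59,-0.77,-0.1,0,0,0,0.3]]'; python3 -m crank '[[0.3,-0.38,0,0,0,0,0.3],[0.59,-0.77,0,0,0,0,0.3]]'; python3 -m crank '[[0.3,-0.38,0,0,0,0,0.3],[0.59,-0.77,0,0,0,0,0.3]]'; python3 -m crank '[[0.3,-0.38,0,0,0,-0.08,0.3],[0.5,-0.68,0,0,0,-0.08,0.3],[0.59,-0.77,0,0,0,-0.08,0.3],[0.59,-0.77,0,0,0,-0.08,0.3],[0.59,-0.77,0,0,0,-0.08,0.3]]'; python3 - <<'E'
from h import *; from m1 import rect
print(go([475.4,219.5,250],0.412-np.pi/2))
i=camera_info("wrist"); p,d=capture("wrist"); P=cloud("wrist",d,i); X,Y,Z=np.moveaxis(P,2,0)
q=P[(np.hypot(X-475,Y-220)<50)&(Z>60)&(Z<80)&(d>0)]; print(len(q),rect(q[:,:2]))
np.savez("w4",p=p,d=d,P=P)
E
```

```text
time_s: 10.9
eef_pos: [422.4, -67.3, 336.7]
ee_rot: [-0.0, 0.972, 0.234, -0.001]
force: [0.4, 0.1, -0.3]
grip_width: 0.702
grip_force: 0.0
time_s: 11.1
eef_pos: [439.8, 29.4, 336.5]
ee_rot: [-0.0, 0.972, 0.235, -0.001]
force: [1.2, 0.2, -0.3]
grip_width: 0.7
grip_force: 0.0
time_s: 11.3
eef_pos: [457.0, 125.3, 336.4]
ee_rot: [-0.0, 0.972, 0.235, -0.001]
force: [1.7, -0.3, 0.0]
grip_width: 0.698
grip_force: 0.0
time_s: 11.8
eef_pos: [474.4, 217.7, 337.0]
ee_rot: [0.0, 0.964, 0.265, -0.001]
force: [0.1, -0.6, 0.2]
grip_width: 0.697
grip_force: 0.0
(array([ 0.019, -0.01 ,  0.87 ]), array([-0.   ,  0.002,  0.159]))
1466 (array([475.5, 219.7]), array([13. , 67.2]), np.float32(0.424))
```

```bash
python3 -m crank '[[0.02,-0.01,0.3,0,0,0.155,0.3],[0.02,-0.01,0.7,0,0,0.155,0.3],[0.02,-0.01,0.87,0,0,0.155,0.3],[0.02,-0.01,0.87,0,0,0.155,0.3],[0.02,-0.01,0.87,0,0,0.155,0.3],[0.02,-0.01,0.87,0,0,0.155,0.3]]'; python3 -c "
from h import *
print(go([475.5,219.6,222.3],0.416-np.pi/2))"
```

```text
time_s: 12.45
eef_pos: [476.0, 220.1, 252.3]
ee_rot: [0.0, 0.979, 0.206, 0.001]
force: [0.3, 0.0, 0.8]
grip_width: 0.702
grip_force: 0.0
(array([-0.008,  0.003,  0.3  ]), array([ 0.001, -0.003, -0.001]))
```

```bash
python3 -m crank '[[-0.008,0.003,0.15,0,0,0,0.3],[-0.008,0.003,0.3,0,0,0,0.3],[-0.008,0.003,0.3,0,0,0,0.3],[-0.008,0.003,0.3,0,0,0,0.5],[-0.008,0.003,0.3,0,0,0,1],[-0.008,0.003,0.3,0,0,0,1],[-0.008,0.003,0.3,0,0,0,1],[-0.008,0.003,0.3,0,0,0,1],[-0.008,0.003,0.3,0,0,0,1]]' 60;  python3 -m crank '[[0,0,-0.1,0,0,0,1],[0,0,-0.3,0,0,0,1],[0,0,-0.6,0,0,0,1],[0,0,-0.9,0,0,0,1],[0,0,-1,0,0,0,1],[0,0,-1,0,0,0,1],[0,0,-1,0,0,0,1],[0,0,-1,0,0,0,1]]'; python3 -m crank '[[0,0,0,0,0,0,1]]'; python3 - <<'E'
from h import *; from m1 import rect
s=status.sense(); print(s['eef_pos'],s['force'])
for n,f in (("top","top.npz"),("wrist","w4.npz")):
    z=np.load(f); p,d=z["p"],z["d"]; P=z["P"] if "P" in z else cloud(n,d); X,Y,Z=np.moveaxis(P,2,0)
    hsv=cv2.cvtColor(p,cv2.COLOR_RGB2HSV); br=(abs(hsv[...,0].astype(int)-18)<8)&(hsv[...,1]>70)&(d>0)&(np.hypot(X-670,Y-115)<120)
    for nm,m in (("floor",br&(abs(Z-4)<5)),("rim",br&(abs(Z-50)<4))):
        m=cv2.morphologyEx(m.astype(np.uint8),cv2.MORPH_OPEN,np.ones((2,2)))>0
        if m.sum()>30: print(n,nm,m.sum(),rect(P[m][:,:2]),np.median(Z[m]))
E
```

```text
time_s: 13.35
eef_pos: [475.3, 220.1, 221.8]
ee_rot: [-0.0, 0.978, 0.207, 0.001]
force: [-0.7, 0.3, 6.6]
grip_width: 0.126
grip_force: 60.2
time_s: 14.15
eef_pos: [474.8, 219.9, 319.3]
ee_rot: [0.0, 0.978, 0.206, -0.001]
force: [-0.5, -0.0, -2.4]
grip_width: 0.123
grip_force: 59.1
time_s: 14.25
eef_pos: [474.9, 219.9, 319.7]
ee_rot: [0.0, 0.978, 0.206, -0.001]
force: [0.4, -0.6, -2.5]
grip_width: 0.124
grip_force: 59.1
[474.8958221  219.92291712 319.70301009] [ 0.4156753  -0.61894189 -2.46113587]
top floor 1143 (array([567.7,  80.4]), array([ 78.9, 384.1]), np.float32(0.343)) 4.860813798953359
top rim 368 (array([705.9, 120.7]), array([111.1, 676.3]), np.float32(0.276)) 49.39762493435421
wrist floor 5473 (array([606.3, 169.6]), array([105.2, 216.3]), np.float32(-1.075)) 4.23591164468138
wrist rim 1981 (array([581.7, 167. ]), array([115.6, 189.8]), np.float32(-0.886)) 49.77355605082022
```

It reads −2.4 N, so this is the spent one. The carton mask picked up stray points, so I'll take the largest connected region.

```bash
python3 - <<'E'
from h import *; from m1 import rect
for n,f in (("top","top.npz"),("wrist","w4.npz")):
    z=np.load(f); p,d=z["p"],z["d"]; P=z["P"] if "P" in z else cloud(n,d); X,Y,Z=np.moveaxis(P,2,0)
    print(n,"hsv at carton",cv2.cvtColor(p,cv2.COLOR_RGB2HSV)[(np.hypot(X-660,Y-112)<25)&(d>0)].mean(0))
    a=0.485; ey=np.array([np.cos(a),np.sin(a)]); ex=np.array([ey[1],-ey[0]])
    xy=P[...,:2]-[660,112]; u,v=xy@ex,xy@ey
    hsv=cv2.cvtColor(p,cv2.COLOR_RGB2HSV); br=(d>0)&(abs(u)<80)&(abs(v)<120)&(hsv[...,1]>70)
    for nm,m in (("floor",br&(abs(Z-4)<4)),("rim",br&(abs(Z-50)<3))):
        k,l,st,c=cv2.connectedComponentsWithStats(m.astype(np.uint8),connectivity=8)
        for j in np.argsort(-st[1:,4])[:4]+1:
            if st[j,4]>25: q=l==j; print(n,nm,st[j,4],rect(P[q][:,:2]),np.median(Z[q]),"u",np.percentile(u[q],[1,99]).round(1),"v",np.percentile(v[q],[1,99]).round(1))
E
```

```text
top hsv at carton [ 19.32244898 130.31428571 128.63265306]
top floor 1106 (array([676.1, 120.2]), array([ 59.7, 158. ]), np.float32(0.491)) 4.700520329918788 u [-28.9  29.5] v [-59.3  96.1]
top rim 385 (array([672. , 113.9]), array([ 78.5, 190.3]), np.float32(0.492)) 50.18449123114476 u [-34.8  42.2] v [-80.9 105.4]
top rim 37 (array([638.2, 138.6]), array([ 3.5, 82.3]), np.float32(0.49)) 51.03992761367226 u [-35.4 -31.8] v [-47.8  33.2]
wrist hsv at carton [ 18.98441698 122.06501881 104.455669  ]
wrist floor 5073 (array([649. ,  90.6]), array([ 36.7, 105.2]), np.float32(0.494)) 4.144822952962727 u [-3.4 31.7] v [-71.5  31.3]
wrist floor 403 (array([626.1, 133.7]), array([  2.1, 100.9]), np.float32(0.49)) 4.438128991863721 u [-36.  -34.2] v [-67.3  29.5]
wrist rim 1844 (array([613.1, 118.9]), array([ 46.5, 115.4]), np.float32(0.931)) 49.87460037861834 u [-35.8  13.8] v [-80.7  20.5]
```

```bash
python3 -c "
from h import *
print(go([671,117.5,300],0.491-np.pi/2))"
```

```text
(array([1.38 , 1.729, 0.193]), array([-0.001,  0.003, -0.096]))
```

```bash
python3 -m crank '[[0.2,0.25,0,0,0,0,1],[0.45,0.56,0,0,0,0,1],[0.69,0.86,0,0,0,0,1]]'; python3 -m crank '[[0.3,0.38,0,0,0,0,1],[0.55,0.7,0,0,0,-0.096,1],[0.69,0.86,0.1,0,0,-0.096,1],[0.69,0.86,0.19,0,0,-0.096,1],[0.69,0.86,0.19,0,0,-0.096,1],[0.69,0.86,0.19,0,0,-0.096,1],[0.69,0.86,0.19,0,0,-0.096,1]]';  python3 - <<'E'
from h import *
print(go([671,117.5,232],0.491-np.pi/2), status.sense()['joints'])
p,d=capture("wrist"); cv2.imwrite("pics/w5.png",p[:,:,::-1])
E
```

```text
time_s: 14.55
eef_pos: [574.0, 168.6, 320.2]
ee_rot: [-0.0, 0.978, 0.207, -0.0]
force: [-0.1, 0.4, -2.5]
grip_width: 0.124
grip_force: 59.1
time_s: 15.25
eef_pos: [670.3, 119.1, 302.7]
ee_rot: [0.0, 0.97, 0.244, 0.0]
force: [-0.1, 0.1, -3.1]
grip_width: 0.124
grip_force: 59.1
(array([-0.001,  0.017,  0.707]), array([ 0.   , -0.001,  0.002])) [4.12537844e-03 7.42271945e-01 1.08932825e+00 7.88603958e-05
 1.30919896e+00 1.08269437e+00]
```

View pics/w5.png

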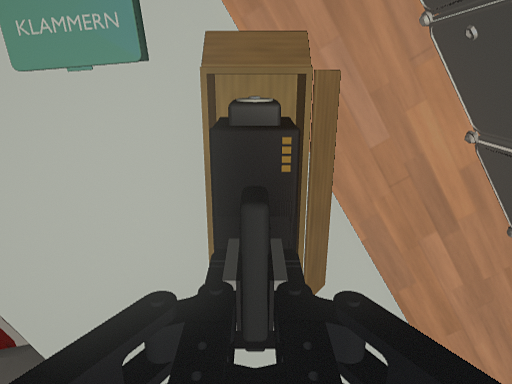

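The view shows the cartridge (columns 210–298) centred over the carton's opening (columns 205–308, far rim at row 68). Lowering.

```bash
python3 -m crank '[[0,0.015,0.15,0,0,0,1],[0,0.015,0.35,0,0,0,1],[0,0.015,0.52,0,0,0,1],[0,0.015,0.65,0,0,0,1],[0,0.015,0.7,0,0,0,1],[0,0.015,0.7,0,0,0,1],[0,0.015,0.7,0,0,0,1]]'; python3 -m crank '[[0,0,0.03,0,0,0,1],[0,0,0.055,0,0,0,1],[0,0,0.065,0,0,0,1],[0,0,0.065,0,0,0,1],[0,0,0.065,0,0,0,1]]'
```

```text
time_s: 16.0
eef_pos: [671.6, 117.1, 232.6]
ee_rot: [0.0, 0.97, 0.243, 0.001]
force: [-0.3, 0.3, -2.8]
grip_width: 0.124
grip_force: 59.1
time_s: 16.5
eef_pos: [671.5, 117.1, 225.8]
ee_rot: [0.0, 0.97, 0.243, 0.0]
force: [-3.4, -0.7, 2.7]
grip_width: 0.124
grip_force: 59.6
```

```bash
python3 -m crank '[[0,0,0,0,0,0,0.8],[0,0,0,0,0,0,0.65],[0,0,0,0,0,0,0.65],[0,0,0,0,0,0,0.65]]'; python3 -m crank '[[0,0,-0.3,0,0,0,0.65],[0,0,-0.7,0,0,0,0.65],[0,0,-1,0,0,0,0.65],[0,0,-1,0,0,0,0.65]]'
python3 - <<'E'
from h import *; from m1 import rect
i=camera_info("wrist"); p,d=capture("wrist"); P=cloud("wrist",d,i); X,Y,Z=np.moveaxis(P,2,0)
q=P[(np.hypot(X-671,Y-117)<50)&(Z>62)&(Z<85)&(d>0)]; print(len(q),rect(q[:,:2]),np.median(q[:,2]))
# cover angle and tab from top (fresh picture)
p,d=capture("top"); np.savez("top3",p=p,d=d); P=cloud("top",d); a=0.479-np.pi/2; ex=np.array([np.cos(a),np.sin(a)]); ey=np.array([-ex[1],ex[0]])
c=np.array([404.8,-162.2]); xy=P[...,:2]-c; u,v=xy@ex,xy@ey; Z=P[...,2]
m=(d>0)&(abs(v)<120)&(u>60)&(u<190)
for z in range(90,300,15):
    k=m&(abs(Z-z)<7.5)
    if k.sum()>5: print(z,k.sum(),"u",np.percentile(u[k],[3,50,97]).round(),"v",np.percentile(v[k],[3,97]).round())
# nearby structures behind the cover
k=(d>0)&(abs(v)<150)&(u>140)&(u<260)&(Z>20); print("behind",k.sum(),np.percentile(Z[k],[50,99]) if k.any() else 0)
s=status.sense(); t=s['eef_pos'][:2]-c; print("tcp uvz",t@ex,t@ey,s['eef_pos'][2])
b=np.array([418.9,-189.9])-c; print("printer origin uv",b@ex,b@ey)
E
```

```text
time_s: 16.9
eef_pos: [671.5, 117.1, 225.3]
ee_rot: [0.0, 0.97, 0.243, 0.0]
force: [0.1, 0.8, -0.3]
grip_width: 0.351
grip_force: 0.0
time_s: 17.3
eef_pos: [671.8, 117.2, 330.6]
ee_rot: [0.001, 0.97, 0.243, 0.004]
force: [0.1, 0.7, 0.6]
grip_width: 0.35
grip_force: 0.0
1545 (array([671.5, 116.7]), array([12.9, 67.6]), np.float32(0.484)) 71.53465105911383
90 260 u [119. 151. 153.] v [-100.   97.]
105 256 u [120. 152. 153.] v [-100.  100.]
120 280 u [121. 153. 154.] v [-100.   97.]
135 303 u [121. 153. 155.] v [-100.  100.]
150 274 u [122. 154. 156.] v [-100.  100.]
165 222 u [122. 154. 156.] v [-101.  100.]
180 67 u [122. 148. 151.] v [-102.  103.]
195 25 u [123. 128. 142.] v [-103.  104.]
210 27 u [123. 126. 134.] v [-102.  104.]
225 21 u [124. 126. 143.] v [-103.  105.]
240 1634 u [126. 143. 163.] v [-99.  99.]
255 245 u [131. 133. 141.] v [-32.  33.]
270 23 u [132. 135. 139.] v [-29.  30.]
behind 3086 [136.71563479 239.51701574]
tcp uvz -124.98200344390882 365.27699569099025 325.50791265438465
printer origin uv 31.081114850403377 -0.2535737684278683
```

The spent cartridge stands in the carton: fin top at 72 mm, centre at (671.5,116.7). Before going behind the cover I'll check the space there.

```bash
python3 - <<'E'
from h import *
a=0.479-np.pi/2; ex=np.array([np.cos(a),np.sin(a)]); ey=np.array([-ex[1],ex[0]]); c=np.array([404.8,-162.2])
for n,f in (("top","top3.npz"),("side","side.npz")):
    z=np.load(f); P=cloud(n,z["d"]); d=z["d"]; xy=P[...,:2]-c; u,v=xy@ex,xy@ey; Z=P[...,2]
    for lo in range(140,340,20):
        k=(d>0)&(u>=lo)&(u<lo+20)&(abs(v)<70); 
        if k.any(): print(n,lo,k.sum(),np.percentile(Z[k],[1,50,99]).round())
for th in (1.62,1.5,1.35,1.2,1.0,.8,.6,.4,.2,0.08,0):
    C=np.array([116-165*np.cos(th)+40*np.sin(th),58+165*np.sin(th)+40*np.cos(th)]); print(th,"tool u",(C[0]+15).round(),"tcp z",(C[1]+173).round())
print(c+ey*0+ex*195, go([*(c+ex*60),465],0.479-np.pi/2))
E
```

```text
top 140 1905 [ 53. 129. 240.]
top 160 115 [233. 236. 238.]
side 140 1180 [ 52. 127. 255.]
side 160 141 [132. 194. 236.]
1.62 tool u 179.0 tcp z 394.0
1.5 tool u 159.0 tcp z 398.0
1.35 tool u 134.0 tcp z 401.0
1.2 tool u 108.0 tcp z 399.0
1.0 tool u 76.0 tcp z 391.0
0.8 tool u 45.0 tcp z 377.0
0.6 tool u 17.0 tcp z 357.0
0.4 tool u -5.0 tcp z 332.0
0.2 tool u -23.0 tcp z 303.0
0.08 tool u -30.0 tcp z 284.0
0 tool u -34.0 tcp z 271.0
[ 494.67393023 -335.25397038] (array([-3.674,  1.805, -1.397]), array([ 0.   , -0.001,  0.016]))
```

```bash
python3 - <<'E'
from h import *
a=0.479-np.pi/2; ex=np.array([np.cos(a),np.sin(a)]); ey=np.array([-ex[1],ex[0]]); c=np.array([404.8,-162.2])
i=camera_info("wrist"); p,d=capture("wrist")
def rp(n,d,px,i=None):
    P=cloud(n,d,i)
    for x,y in px:
        q=P[y,x]; print(n,(x,y),d[y,x].round(), "u,v,z",((q[:2]-c)@ex).round(),((q[:2]-c)@ey).round(),q[2].round()) if d[y,x]>0 else print(n,(x,y),"none")
rp("wrist",d,[(480,60),(500,150),(480,100),(505,200),(370,150)],i)
z=np.load("top3.npz"); rp("top",z["d"],[(400,100),(340,60),(440,130),(500,190),(380,150),(300,120),(480,210)])
z=np.load("side.npz"); rp("side",z["d"],[(220,60),(200,100),(190,160),(150,200),(215,130),(225,170)])
E
```

```text
wrist (480, 60) 742.0 u,v,z 368.0 485.0 -497.0
wrist (500, 150) 845.0 u,v,z 489.0 279.0 -537.0
wrist (480, 100) 828.0 u,v,z 426.0 397.0 -559.0
wrist (505, 200) 969.0 u,v,z 595.0 119.0 -614.0
wrist (370, 150) 1007.0 u,v,z 220.0 242.0 -696.0
top (400, 100) 1280.0 u,v,z 463.0 342.0 -216.0
top (340, 60) 1258.0 u,v,z 331.0 551.0 -167.0
top (440, 130) 1302.0 u,v,z 553.0 189.0 -260.0
top (500, 190) 1462.0 u,v,z 751.0 -115.0 -461.0
top (380, 150) 1698.0 u,v,z 495.0 270.0 -652.0
top (300, 120) 1787.0 u,v,z 251.0 586.0 -704.0
top (480, 210) 1683.0 u,v,z 773.0 -182.0 -696.0
side (220, 60) 2388.0 u,v,z 1000.0 -508.0 -179.0
side (200, 100) 2199.0 u,v,z 824.0 -223.0 -238.0
side (190, 160) 2211.0 u,v,z 710.0 -37.0 -469.0
side (150, 200) 1840.0 u,v,z 489.0 323.0 -352.0
side (215, 130) 2487.0 u,v,z 886.0 -340.0 -521.0
side (225, 170) 2509.0 u,v,z 739.0 -278.0 -705.0
```

The wall is more than 600 mm behind the bay, so there is plenty of room. I'll go over the printer at height with the gripper shut.

```bash
python3 -m crank '[[-0.1,0,-0.4,0,0,0,0.8],[-0.35,0.15,-0.7,0,0,0,1],[-0.73,0.36,-1,0,0,0,1]]' 20; python3 -m crank '[[-0.36,0.18,-0.2,0,0,0,1],[-0.73,0.36,-0.4,0,0,0,1]]'; python3 -m crank '[[-0.36,0.18,0,0,0,0,1],[-0.73,0.36,0,0,0,0,1]]';  python3 -m crank '[[-0.36,0.18,0,0,0,0,1],[-0.73,0.36,0,0,0,0,1]]'; python3 -m crank '[[-0.36,0.18,0,0,0,0,1],[-0.65,0.3,0,0,0,0.016,1],[-0.73,0.36,0,0,0,0.016,1],[-0.73,0.36,0,0,0,0.016,1],[-0.73,0.36,0,0,0,0.016,1]]'; sed -i 's/\[404,-163\]/[404.8,-162.2]/' uv.py; python3 uv.py
```

```text
time_s: 17.75
eef_pos: [625.1, 53.0, 423.1]
ee_rot: [-0.0, 0.97, 0.244, -0.001]
force: [0.4, -0.7, 0.5]
grip_width: -0.0
grip_force: 0.0
time_s: 17.95
eef_pos: [577.0, -14.5, 463.2]
ee_rot: [-0.0, 0.97, 0.243, -0.001]
force: [0.4, -0.4, 0.2]
grip_width: -0.001
grip_force: 0.0
time_s: 18.15
eef_pos: [529.5, -80.7, 462.9]
ee_rot: [-0.0, 0.97, 0.243, -0.001]
force: [-0.5, -1.0, -0.8]
grip_width: 0.002
grip_force: 0.0
time_s: 18.35
eef_pos: [482.2, -146.9, 462.5]
ee_rot: [-0.001, 0.97, 0.243, -0.001]
force: [-0.0, -0.5, 0.2]
grip_width: -0.004
grip_force: 0.0
time_s: 18.85
eef_pos: [436.4, -211.4, 463.2]
ee_rot: [-0.001, 0.971, 0.237, -0.0]
force: [0.6, -0.1, -0.1]
grip_width: 0.001
grip_force: 0.0
u 58.23058938483991 v 5.329762396263984 z 463.2362156878504 yaw 0.4794011998393848 [ 0.56520928 -0.06612719 -0.10569415] [-6.93453638e-01  1.85866544e-01  1.50800617e+00  4.11920262e-04
  1.44879521e+00  3.97891139e-01]
```

```bash
python3 -m crank '[[-0.02,0.3,-0.03,0,0,0,1],[-0.05,0.7,-0.05,0,0,0,1],[-0.05,0.95,-0.05,0,0,0,1]]'; python3 -m crank '[[0,0.3,0,0,0,0,1],[0,0.47,0,0,0,0,1],[0,0.47,0.2,0,0,0,1],[0,0.47,0.5,0,0,0,1],[0,0.47,0.72,0,0,0,1],[0,0.47,0.72,0,0,0,1],[0,0.47,0.72,0,0,0,1]]'; python3 uv.py
```

```text
time_s: 19.15
eef_pos: [476.6, -299.2, 468.4]
ee_rot: [-0.0, 0.971, 0.238, -0.0]
force: [0.3, -0.8, -0.7]
grip_width: -0.006
grip_force: 0.0
time_s: 19.85
eef_pos: [497.6, -339.5, 397.3]
ee_rot: [0.0, 0.971, 0.238, 0.0]
force: [-0.3, -0.9, 0.7]
grip_width: 0.001
grip_force: 0.0
u 200.1519419063216 v 0.6179757226739326 z 397.34188503176927 yaw 0.48024513873318003 [-0.25404553 -0.87806094  0.69967676] [-7.93086530e-01  4.90745011e-01  1.25907736e+00  1.23056464e-04
  1.39151490e+00  2.97442730e-01]
```

```bash
python3 -m crank '[[0,-0.1,0.02,0,0,0,1],[0,-0.2,0.02,0,0,0,1],[0,-0.3,0,0,0,0,1],[0,-0.41,-0.01,0,0,0,1],[0,-0.41,-0.01,0,0,0,1]]'; python3 -m crank '[[0,-0.12,-0.02,0,0,0,1],[0,-0.25,-0.03,0,0,0,1],[0,-0.38,-0.03,0,0,0,1],[0,-0.51,-0.01,0,0,0,1],[0,-0.51,-0.01,0,0,0,1]]'; python3 uv.py; python3 - <<'E'
from h import *
p,d=capture("side"); q,_=capture("top")
cv2.imwrite("pics/c1.png",np.hstack([cv2.resize(p[50:200,180:360],(400,333)),cv2.resize(q[140:310,290:490],(392,333))])[:,:,::-1])
E
```

```text
time_s: 20.35
eef_pos: [477.5, -302.7, 398.9]
ee_rot: [0.0, 0.971, 0.237, 0.0]
force: [0.1, 0.4, -0.0]
grip_width: 0.003
grip_force: 0.0
time_s: 20.85
eef_pos: [454.1, -257.8, 398.9]
ee_rot: [-0.0, 0.971, 0.237, -0.0]
force: [0.5, -0.4, -0.4]
grip_width: -0.001
grip_force: 0.0
u 107.52975441308743 v -0.33110670928962094 z 398.9276377687098 yaw 0.47941187407768715 [ 0.51618813 -0.37095329 -0.44341229] [-7.40988057e-01  3.11170646e-01  1.51539458e+00  1.41411904e-04
  1.31581974e+00  3.50360674e-01]
```

View pics/c1.png

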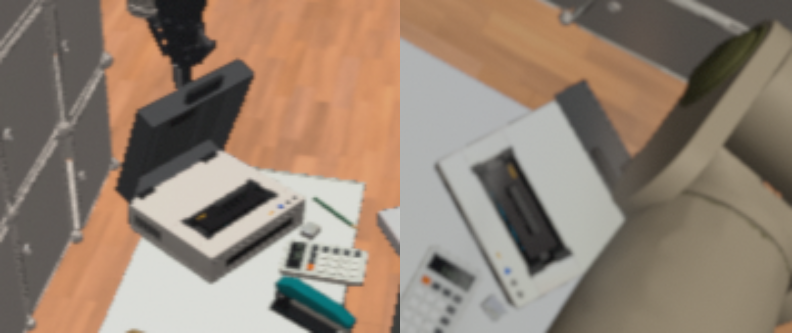

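The side view shows the cover leaning forward under the finger, and the cartridge seated in the bay. I'll follow the arc down.

```bash
python3 -m crank '[[0,-0.16,0.03,0,0,0,1],[0,-0.315,0.08,0,0,0,1],[0,-0.47,0.14,0,0,0,1],[0,-0.625,0.22,0,0,0,1],[0,-0.77,0.31,0,0,0,1],[0,-0.905,0.42,0,0,0,1],[0,-0.905,0.42,0,0,0,1]]'; python3 -m crank '[[0,-0.12,0.12,0,0,0,1],[0,-0.22,0.25,0,0,0,1],[0,-0.32,0.4,0,0,0,1],[0,-0.4,0.54,0,0,0,1],[0,-0.44,0.64,0,0,0,1],[0,-0.44,0.64,0,0,0,1]]'; python3 uv.py
```

```text
time_s: 21.65
eef_pos: [412.4, -177.8, 355.9]
ee_rot: [-0.001, 0.971, 0.237, -0.001]
force: [0.5, -0.4, 0.2]
grip_width: 0.001
grip_force: 0.0
time_s: 22.25
eef_pos: [392.5, -139.5, 292.1]
ee_rot: [-0.001, 0.971, 0.237, -0.001]
force: [0.6, 0.2, 0.1]
grip_width: -0.0
grip_force: 0.0
u -25.791446810103288 v -0.4120847575793629 z 292.09773792135195 yaw 0.4787625580326206 [0.60855322 0.22206841 0.12109932] [-6.24374048e-01  2.15121427e-01  1.95388737e+00 -3.47553555e-05
  9.74566994e-01  4.67679265e-01]
```

```bash
python3 -m crank '[[0,-0.04,0.08,0,0,0,1],[0,-0.06,0.14,0,0,0,1],[0,-0.07,0.18,0,0,0,1],[0,-0.07,0.2,0,0,0,1],[0,-0.07,0.2,0,0,0,1]]'; python3 -m crank '[[0,0,0.015,0,0,0,1],[0,0,0.015,0,0,0,1]]';  python3 -m crank '[[0,0,0.015,0,0,0,1],[0,0,0.015,0,0,0,1]]'
```

```text
time_s: 22.75
eef_pos: [389.2, -133.1, 272.6]
ee_rot: [-0.0, 0.971, 0.237, -0.0]
force: [0.8, -0.3, 0.3]
grip_width: 0.002
grip_force: 0.0
time_s: 22.95
eef_pos: [389.3, -133.1, 271.4]
ee_rot: [0.0, 0.971, 0.237, 0.0]
force: [0.7, 0.2, 1.2]
grip_width: 0.004
grip_force: 0.5
time_s: 23.15
eef_pos: [389.3, -133.1, 271.2]
ee_rot: [0.0, 0.971, 0.237, 0.0]
force: [-6.8, 4.6, 22.2]
grip_width: 0.003
grip_force: 11.2
```

Firm contact (22 N) at tip height 98 mm, which is the shut height. I'll lift off and verify.

```bash
python3 -m crank '[[0,0,-0.2,0,0,0,1],[0,0,-0.6,0,0,0,1],[0,0,-1,0,0,0,1],[0,0,-1,0,0,0,1]]'; python3 -m crank '[[-0.3,-0.3,-0.1,0,0,0,1],[-0.7,-0.7,-0.2,0,0,0,1],[-0.7,-0.7,-0.2,0,0,0,1],[-0.7,-0.7,-0.2,0,0,0,1]]'; python3 - <<'E'
from h import *
exec(open("uv.py").read()); c=np.array([404.8,-162.2])
p,d=capture("top"); q,e=capture("side"); w,f=capture("wrist"); iw=camera_info("wrist")
for n,dd in (("top",d),("side",e),("wrist",f)):
    P=cloud(n,dd,iw if n=="wrist" else None); xy=P[...,:2]-c; u,v=xy@ex,xy@ey; Z=P[...,2]
    m=(dd>0)&(u>-55)&(u<105)&(abs(v)<90)&(abs(Z-98)<20)
    if m.sum()>50:
        A=np.c_[u[m],v[m],np.ones(m.sum())]; s=np.linalg.lstsq(A,Z[m],rcond=None)[0]; print(n,m.sum(),"slope u",s[0],"v",s[1],"z at 0",s[2])
    X,Y=P[...,0],P[...,1]; k=(dd>0)&(np.hypot(X-671.5,Y-117)<50)&(Z>62)&(Z<90)
    if k.sum()>20: print(n,"fin",np.median(Z[k]),P[k][:,:2].mean(0))
cv2.imwrite("pics/e1.png",np.vstack([cv2.resize(p[90:310,100:480],(760,440))])[:,:,::-1])
E
```

```text
time_s: 23.55
eef_pos: [389.7, -133.3, 374.1]
ee_rot: [0.003, 0.971, 0.237, 0.003]
force: [-0.2, -0.5, -1.0]
grip_width: -0.001
grip_force: 0.0
time_s: 23.95
eef_pos: [294.2, -102.9, 389.8]
ee_rot: [0.001, 0.972, 0.237, 0.0]
force: [-0.4, 0.3, 0.3]
grip_width: 0.005
grip_force: 0.0
u -103.61671877050102 v -70.83695640722159 z 389.82927596565247 yaw 0.47789072225716855 [-0.38329036  0.33426358  0.31332632] [-7.18878325e-01 -1.74373147e-01  2.06449769e+00 -3.16223795e-05
  1.24993493e+00  3.74037230e-01]
top 4484 slope u -0.00011873045272055508 v 0.0004904237515930276 z at 0 98.73150513669866
top fin 71.64570381992303 [670.09418452 117.4499542 ]
side 1464 slope u -0.0002887306381924865 v 0.000358013228616727 z at 0 97.43942735682852
side fin 69.98790828697838 [675.06140417 120.56072335]
wrist 39572 slope u 0.0022244342279569996 v 0.0026914520662062458 z at 0 98.10753694582043
```

View pics/e1.png

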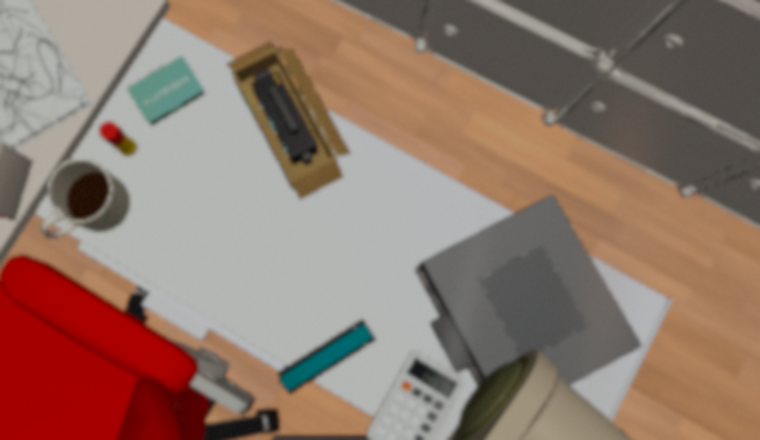

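The cover is level (slope about 0, top at 98 mm), the spent cartridge stands in the carton at about (285,115), and the mug, glue stick and tin have not moved. The arm is clear, so I'm handing in.

```bash
python3 -c "
from rig import ticket; print(ticket.finish_job())"
```

```text
the job is handed in; nothing more can be done
None
```

The job is handed in at about 24 s: the full cartridge (about 4.1 N) is seated in the bay with the cover shut, the spent one (about 2.4 N) stands upright in the carton, and the mug, glue stick and tin look unmoved; no verdict came back.

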